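Seat the corner drill jig on the block under the drill press chuck

TASK

Take the red drill jig off the wooden offcut by its black handle and set it gently, level, on top of the aluminium block in the drill press vice, with its two brass lips hanging down outside the block's faces. Then push it into the corner so that both lips bear on the block at the same time with a light but definite push, and let go, leaving it flat on the block, square to it and with both lips against its faces. The chuck hangs low over the block, so come in with the gripper leaning; do not knock the drill press, and leave the other things on the bench where they are.

Things in the scene. Friction and masses are not known exactly. Their poses are not given: they have to be found in the camera images.
- jig: drill jig: red plate 89 x 76 x 10 mm, 0.4 kg, loose; at first level on the offcut. Origin on the plate's underside, at the point that lies over the centre of the block's top when home; z up, x and y along the plate's edges. Plate spans x -48..41, y -40..36, z 0..10 mm. Brass lips hang 14 mm below it along the +x and +y edges; brass drill bush on top at x 22, y 0 (3 mm proud)
- lip_x: the brass lip along the jig's +x edge (fixed to the jig; same origin and axes as the jig): spans x 35..41, y -32..28, z -14..0 mm; its inner face, at x 35, must bear on the block's +x face
- lip_y: the brass lip along the jig's +y edge (fixed to the jig; same origin and axes as the jig): spans x -40..28, y 30..36, z -14..0 mm; its inner face, at y 30, must bear on the block's +y face
- jig_handle (a point): middle of the jig's black bar handle, at x -14, y 0, z 27 mm in the jig's frame: the bar stands on the plate, 44 mm long along the jig's x, 12 mm thick (y), 34 mm high above the plate's top
- block: bare aluminium block, 70 mm (x) by 60 mm (y), standing 29 mm proud of the jaws of a blue drill vice; fixed. Origin at the centre of its top face, x and y along its edges, z up; the jig is home when its origin and axes coincide with these. The vice spans x +-50, y -65..112 mm, all at least 29 mm below the block's top
- press: grey bench drill press, fixed, 0.6 m high; origin on the bench under the spindle axis. In mm: base x +-90, y -260..140, top z 30; chuck on the axis, radius 21, lower end z 250; quill radius 24 from z 300; head x +-65, y -200..100, from z 370 up; column radius 24 at y -140 (collar radius 42 to z 80); feed handles on the +x side; motor at y -270
- offcut: pine offcut on which the jig lies at the start, fixed to the bench, 52 x 48 mm, 44 mm high; origin at the centre of its underside
- nut_can: small blue and yellow can, 68 mm across, 60 mm high; origin at the centre of its underside; bystander, leave it alone
- screwdriver: loose screwdriver lying on the bench; bystander, leave it alone
- wrench: loose wrench lying on the bench; bystander, leave it alone
- chuck_key: small steel T-shaped chuck key lying on the bench, 80 mm long, 16 mm high; bystander, leave it alone
- bowl: white plastic bowl, 150 mm across, 75 mm high; bystander, leave it alone
Things that resemble listed ones, but are neither listed nor needed, are in the scene too. Of the things like the jig, leave any that is purple or turquoise; of the rest the smaller one is meant.

How it is judged (in metres and radians):
On the way:
1. with the jig level on the block, both lips bear on the block at the same time, each with more than 1.5 N, for 0.1 s (contact force between each of lip_x, lip_y and block above 1.5 N and z of jig in the frame of block between -0.003 and 0.003 m and x of jig in the frame of block between -0.004 and 0.004 m and y of jig in the frame of block between -0.004 and 0.004 m), for 0.1 s.
At the end, for the whole second after the job is handed in: The jig lies at rest and released on the block: its origin within 2 mm of the block's top centre along each of the block's axes (both lips against their faces, plate down on the block), level within 0.03 rad and square within 0.035 rad, its handle and bush upward (x of jig in the frame of block between -0.002 and 0.002 m and y of jig in the frame of block between -0.002 and 0.002 m and z of jig in the frame of block between -0.002 and 0.002 m and angle between the z axis of jig and the z axis of block, either way round below 0.03 rad and angle between the x axis of jig and the x axis of block, either way round below 0.035 rad and angle between jig's own z axis and vertical below 0.2 rad and linear speed of jig below 0.01 m/s and contact force between jig and the fingers below 0.05 N); the robot touches nothing.
It fails at once if the jig is dropped or banged on the block (more than 120 N) (contact force between jig and block above 120 N).
It fails at once if a lip is rammed against the block (more than 60 N) (contact force between any of lip_x, lip_y and block above 60 N).
It fails at once if the drill press is knocked (more than 5 N) (contact force between press and anything else above 5 N).
It fails at once if a bystander is moved by more than 20 mm (distance of any of nut_can, screwdriver, wrench, chuck_key, bowl from where it was at the start of the episode above 0.02 m).
It also fails if it takes over 48 s, if anything falls off the work surface, if the arm or the gripper's body presses on something with over 40 N, if the wrist force passes 120 N, or if a joint passes its speed limit or range.

ROBOT

A 6-joint arm with a two-finger parallel gripper is mounted at the origin on the work surface. World frame = base frame: x ahead of the robot, y to its left, z up, the work surface at z = 0. Lengths are in m, angles in degrees, forces in N, time in s.
With the tool pointing down it reaches from about 0.25 to 0.775 m from the base axis. Payload 4 kg.
Tool frame: the origin (TCP) lies on the mounting face of the last link; the fingertips stand 173 mm ahead of it and the grasp point (between the pads) lies 155 mm ahead of it (grip_depth is the distance from the TCP to the grasp point, in m); z points along the fingers, y is the line along which they close (so a half turn about z gives the same grasp; the last joint's range is limited). The gripper opens to 85 mm and grips with 20 to 120 N. Pads are 22 mm wide; open, the fingers measure 114 mm over their backs; the gripper's body (76 mm by 85 mm) begins 54 mm behind the grasp point. The pads swing forward as they close: fully open they stand 13 mm farther back than shut.
Start: joints at [-70.995, 4.996, 78.535, -0, 96.463, -5.907], TCP at [0.232, -0.499, 0.405] pointing down, gripper open.
Joint ranges: [-177.83, 177.83], [-43.37, 116.18], [15.69, 146.23], [-61.86, 241.86], [9.47, 152.12], [-147.06, 147.06]. Speed limits (degrees/s): [159.86, 159.86, 180, 180, 180, 180].

INTERFACE

Orientations are given as [roll, pitch, yaw] about the fixed x, y, z axes, in that order (R = Rz(yaw) Ry(pitch) Rx(roll)).
In Python, from rig import * gives the robot as it stands. The module is installed in compiled form; this text tells all that it offers.
- The arm moves only by the tool carry_out, never from a script. Its argument "motion" is a list of rows, each a list of 2 entries, a list of its own where there are three numbers: the shift along the world's x, y, z in mm, then the turn about the world's z in rad. In form: [[[tx, ty, tz], turn], ...]. A call has 1 to 8 rows; each row shifts and turns the commanded pose from where the row before left it; what a row does not reach is not made up. A row lasts 1/8 s, in which the tool goes at most 62.5 mm and 10.7 degrees, less where a joint would pass 70% of its speed; a pose out of reach is approached as far as the arm can. A call with a gripper value outside its range is refused whole. "hand" is the opening in per cent of the stroke, from 0 (shut) to 100 (fully open), set as the call begins (left out, the last holds). The fingers move at their own pace and stop on an object; "force" is the grip in N (left out, the last holds). Time passes only in rows, so rows that do not move let the fingers close. It gives the time, the measured TCP pose, the force, the opening and the grip force at its end, in the units of the state.
- get_obs(): the state, without advancing time (a new reading comes with each control period).
- read_camera(name): name is "scene" or "top" or "wrist"; returns a dict with "frame" (384x512x3 uint8, red, green, blue), "intrinsics" (3x3 intrinsics, pixels), "pose" (4x4, takes a point from camera to world coordinates); the wrist camera has in their place "tool_from_camera" (4x4, takes a point from camera to tool coordinates, whose origin is the TCP and whose axes are the flange's). Camera axes: x right, y down, z forward; pixel columns grow to the right and rows downward; lengths in m; the calibration is good to about 2 mm. A picture is of the moment at which its call begins: read the wrist's pose just before it. There is no depth.
- finish_job(): hands the job in; it is judged then, once.
Trained networks look in the newest picture that a camera, given by its name, has taken for a name from the list of things; names that differ only in an ending like _2 or _b are one class to them, and where a whole thing is asked for, a point or a joint stands for the part that bears it (a point fixed in the world has none). Each returns a list of dicts, best first, with "p" (0 to 1); they miss things now and then, are a little off and sometimes report something else, mostly with a low value. They report only what shows in the picture. A call takes as long as a camera call. They do not tell look-alikes from the thing itself.
- silhouettes(camera, target): "pixels" (384x512 bool, what is visible of it) and "rect" ([centre column, centre row, width, height] in pixels, round what is visible of it).
- place_of(camera, target): "pixel" ([column, row] in pixels: a listed point, or the origin of a listed thing).
The state is a dict: "clock": time; "q": joint angles; "qvel": joint speeds; "joint_efforts": joint torques, N m; "position": TCP position; "tool_rot": TCP orientation; "contact_force": force on the tool from outside, world axes, zero at the start; "ft_torque": the same for the moment, N m; "width": opening from 0.0 (shut) to 1.0 (fully open); "finger_force": force on a finger pad.
Only numpy, scipy, OpenCV 4.12 (cv2) and the standard library are available. Lean on these libraries where they do the work, as an engineer would, in place of code of your own. Each camera call takes 0.05 s, during which the arm holds its last target. There are 200 camera calls.

## Working session

There is one attempt and no reset: what is moved stays moved. The work goes in short steps, Python scripts to look and compute and a tool call to move; the robot and the scene stay as the last step left them, time stands still between calls to the robot, and variables do not carry over. Pictures are saved under pics/ and viewed, at most 10 in all, crops included, and the job is handed in when it is done.

Besides the shell and the picture viewer there is one more tool, called as name(argument=value, ...), one argument or row to a line, values as JSON. carry_out: Moves the arm, as the interface text tells. Its arguments: {"type":"object","properties":{"motion":{"type":"array"},"hand":{"type":"number"},"force":{"type":"number"}},"required":["motion"]}

```bash
mkdir -p pics
cat > h.py <<'E'
from rig import *
import numpy as np, cv2
def cam(n):
    c=read_camera(n); return c
def ray(c,px,T=None):
    K=np.array(c["intrinsics"]); T=np.array(c["pose"]) if T is None else T
    d=T[:3,:3]@np.linalg.inv(K)@np.array([px[0],px[1],1.]); return T[:3,3],d
def atz(c,px,z,T=None):
    o,d=ray(c,px,T); return o+d*(z-o[2])/d[2]
def proj(c,P,T=None):
    K=np.array(c["intrinsics"]); T=np.array(c["pose"]) if T is None else T
    P=np.atleast_2d(P); q=(P-T[:3,3])@T[:3,:3]; q=q@K.T; return q[:,:2]/q[:,2:]
def tcpT(s):
    from scipy.spatial.transform import Rotation as R
    T=np.eye(4);T[:3,:3]=R.from_euler('xyz',s["tool_rot"],degrees=True).as_matrix();T[:3,3]=s["position"];return T
E
python3 - <<'E'
from h import *
print(get_obs())
ims=[]
for n in("scene","top"):
    c=cam(n); cv2.imwrite(f"pics/{n}0.png",c["frame"][:,:,::-1]); print(n,np.round(c["intrinsics"],1).tolist(),np.round(c["pose"],3).tolist())
    for t in("jig","jig_handle","block","press","offcut","lip_x","lip_y"):
        if t!="jig_handle": print(n,t,[(np.round(d["rect"]).tolist(),round(d["p"],2)) for d in silhouettes(n,t)])
        print(n,t,'place',[(np.round(d["pixel"],1).tolist(),round(d["p"],2)) for d in place_of(n,t)])
    ims.append(c["frame"][:,:,::-1])
cv2.imwrite("pics/both.png",cv2.resize(np.vstack(ims),(800*1,1200)) if 0 else np.vstack(ims)[:, :])
E
```

```text
{'clock': 0.0, 'q': array([-7.09967026e+01,  5.04071498e+00,  7.86276003e+01,  2.49346929e-03,
        9.64610927e+01, -5.90798707e+00]), 'qvel': array([ 0.00280671, -0.03814037, -0.08972928,  0.01748004, -0.05353277,
       -0.02853839]), 'joint_efforts': array([ 8.21864869e-04, -3.51862729e+01, -3.13273108e+01, -1.04307688e-06,
        1.09261923e-02, -3.84999211e-06]), 'position': array([ 0.23162585, -0.4987236 ,  0.40349806]), 'tool_rot': array([-1.79871534e+02, -1.57852026e-02,  2.49115446e+01]), 'contact_force': array([ 0.4981072 ,  0.19286307, -0.34586046]), 'ft_torque': array([-0.02289124,  0.02092192,  0.00046289]), 'finger_force': 0.0, 'width': 1.000780856304386}
scene [[388.2, 0.0, 256.4], [0.0, 388.2, 193.7], [0.0, 0.0, 1.0]] [[-0.112, 0.598, -0.793, 1.259], [0.994, 0.067, -0.09, 0.216], [-0.0, -0.798, -0.602, 0.675], [0.0, 0.0, 0.0, 1.0]]
scene jig [([178.0, 183.0, 53.0, 38.0], 0.86), ([394.0, 271.0, 42.0, 40.0], 0.8), ([333.0, 239.0, 45.0, 36.0], 0.61), ([371.0, 166.0, 54.0, 35.0], 0.58)]
scene jig place [([331.4, 244.8], 0.93), ([394.9, 267.3], 0.72), ([373.5, 171.7], 
[... 1069 characters left out ...]
75.0, 161.0, 40.0, 43.0], 0.94), ([127.0, 148.0, 43.0, 31.0], 0.59), ([141.0, 219.0, 59.0, 57.0], 0.29)]
top jig place [([127.2, 295.3], 0.77), ([125.6, 146.1], 0.64), ([175.3, 157.4], 0.63), ([338.3, 220.6], 0.63), ([252.7, 152.3], 0.58)]
top jig_handle place [([347.1, 220.7], 0.93), ([127.6, 298.2], 0.86), ([174.6, 156.4], 0.76), ([122.3, 142.8], 0.64)]
top block [([358.0, 149.0, 68.0, 50.0], 0.75)]
top block place [([366.4, 138.7], 0.56)]
top press [([409.0, 90.0, 204.0, 178.0], 0.93)]
top press place [([360.9, 141.6], 0.56)]
top offcut []
top offcut place []
top lip_x [([178.0, 159.0, 35.0, 40.0], 0.22)]
top lip_x place []
top lip_y [([178.0, 159.0, 35.0, 40.0], 0.22)]
top lip_y place []
```

Run:
```python
import cv2,numpy as np
a=cv2.imread("pics/scene0.png");b=cv2.imread("pics/top0.png")
m=np.hstack([cv2.resize(a,(400,300)),cv2.resize(b,(400,300))])
A=cv2.resize(a[130:300,270:440],(400,300),interpolation=3) if 0 else None
cv2.imwrite("pics/m0.png",np.vstack([cv2.resize(a,(800,600))]))
cv2.imwrite("pics/m1.png",cv2.resize(b,(800,600)))
```

```text
(no output)
```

View pics/m0.png

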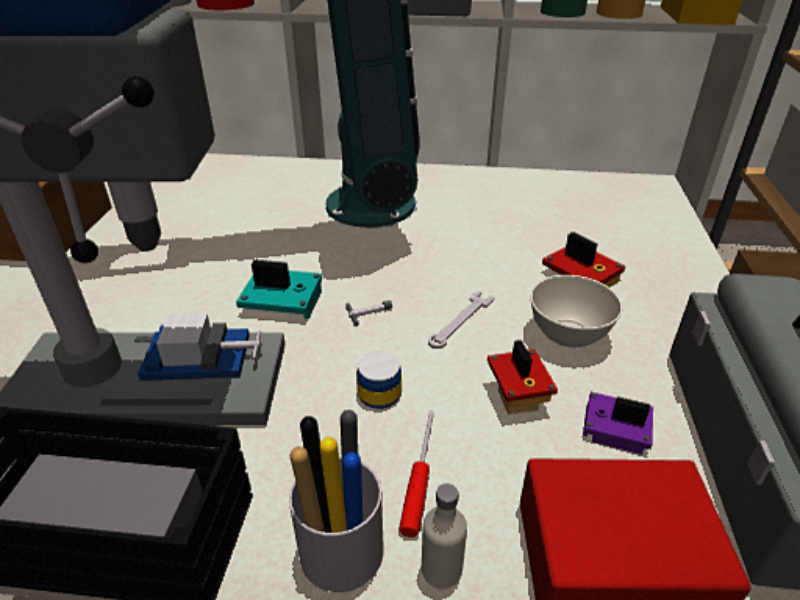

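View pics/m1.png

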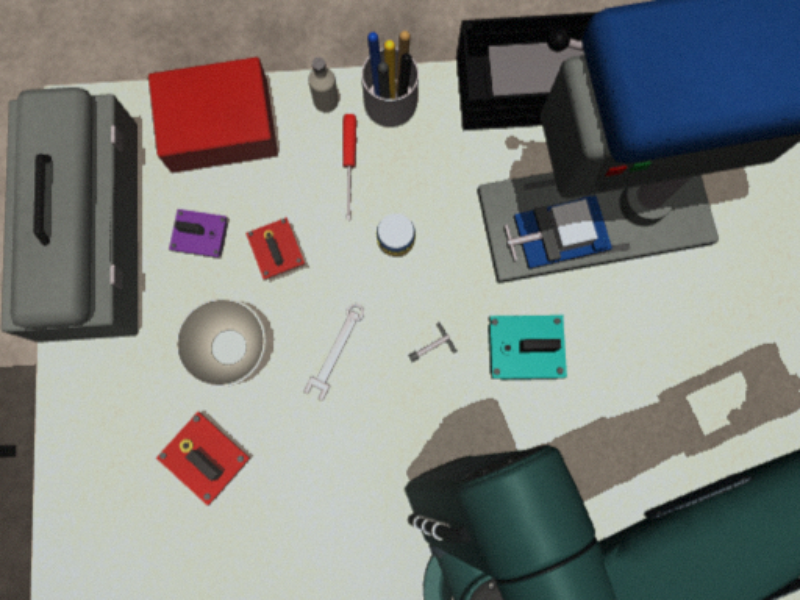

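Two red candidates. Scene (331,240) / top (175,161) is the smaller one and sits on a pine offcut. Scene (373,166) / top (127,295) is larger and lies on the bench. The smaller one fits; the purple and turquoise ones are excluded. The vice and block are at about scene (120,215) / top (367,143). Next I measure them.

Run:
```python
from h import *
S=cam("scene");T=cam("top")
def tri(p,q):
    o1,d1=ray(S,p);o2,d2=ray(T,q)
    A=np.stack([d1,-d2],1);s=np.linalg.lstsq(A,o2-o1,rcond=None)[0]
    a=o1+s[0]*d1;b=o2+s[1]*d2;return np.round((a+b)/2,4),round(np.linalg.norm(a-b),4)
print("block",tri((114.4,208.9),(366.4,138.7)),"press",tri((122.3,243),(360.9,141.6)))
print("jig",tri((331.4,244.8),(175.3,157.4)),"handle",tri((331.1,229),(174.6,156.4)))
for z in(.09,.1,.11,.12):print(z,atz(S,(114.4,208.9),z),atz(T,(366.4,138.7),z))
# base quad from grey base mask in top: print bench-edge colour segs
a=cv2.resize(S["frame"][185:275,0:190,::-1],None,fx=4.2,fy=4.2,interpolation=cv2.INTER_CUBIC)
b=cv2.resize(T["frame"][95:190,290:470,::-1],None,fx=4.2,fy=4.2,interpolation=cv2.INTER_CUBIC)[:222+177]
w=max(a.shape[1],b.shape[1]);f=lambda i:cv2.copyMakeBorder(i,0,0,0,w-i.shape[1],0)
m=np.vstack([f(a),f(b)]);print(m.shape);m=cv2.resize(m,None,fx=600/m.shape[0],fy=600/m.shape[0]);print(m.shape);cv2.imwrite("pics/crop1.png",m)
for n,c,r in(("scene",S,(331,244)),("top",T,(175,158))):
    i=c["frame"][r[1]-40:r[1]+40,r[0]-52:r[0]+52,::-1];cv2.imwrite(f"pics/j_{n}.png",i)
m=np.vstack([cv2.resize(cv2.imread(f"pics/j_{n}.png"),(390,300),interpolation=cv2.INTER_CUBIC) for n in("scene","top")]);cv2.imwrite("pics/jig1.png",m)
```

```text
block (array([ 0.598 , -0.1905,  0.101 ]), np.float64(0.0037)) press (array([ 0.615 , -0.1916,  0.0082]), np.float64(0.0092))
jig (array([0.5971, 0.3188, 0.0402]), np.float64(0.0063)) handle (array([0.5886, 0.3143, 0.0813]), np.float64(0.0073))
0.09 [ 0.58511521 -0.20039883  0.09      ] [ 0.60046128 -0.19149152  0.09      ]
0.1 [ 0.5966267  -0.19328095  0.1       ] [ 0.59758035 -0.18891447  0.1       ]
0.11 [ 0.60813819 -0.18616308  0.11      ] [ 0.59469942 -0.18633741  0.11      ]
0.12 [ 0.61964968 -0.1790452   0.12      ] [ 0.59181849 -0.18376035  0.12      ]
(777, 798, 3)
(600, 616, 3)
```

View pics/crop1.png

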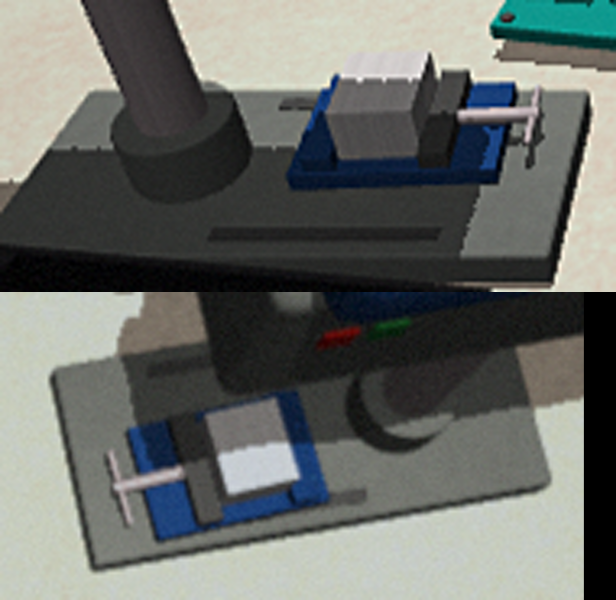

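View pics/jig1.png

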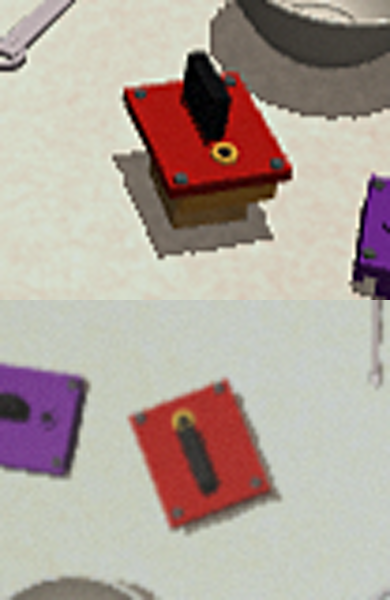

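The crop confirms the target: the small red jig on the offcut, bush at top (170,150), +x pointing mainly along world +x. The vice crop shows the block top about 0.10 m high and yawed roughly +10°. The moves have no tilt row, so after travelling to the jig's side I'll check whether overreaching makes the tool lean.

carry_out(
  motion=[
    [[10,52,0],0],
    [[12,52,0],0],
    [[12,52,0],0],
    [[12,52,0],0],
    [[12,52,0],0],
    [[12,52,0],0],
    [[12,52,0],0],
    [[12,52,0],0],
  ],
  hand=100,
)

```text
clock: 2.5
position: [0.3255, -0.0811, 0.405]
tool_rot: [179.9, -0.1, 24.9]
contact_force: [1.1, -0.4, -0.5]
width: 0.999
finger_force: 0.0
```

carry_out(
  motion=[
    [[15,52,0],0],
    [[20,52,0],0],
    [[25,45,0],0],
    [[30,45,0],0],
    [[35,45,0],0],
    [[35,45,0],0],
    [[35,45,0],0],
    [[40,30,0],0],
  ],
)

```text
clock: 3.5
position: [0.5613, 0.2785, 0.4047]
tool_rot: [-180.0, -0.0, 25.0]
contact_force: [0.2, -0.4, 1.3]
width: 1.0
finger_force: 0.0
```

```bash
cat >> h.py <<'E'
def wcam():
    s=get_obs(); c=read_camera("wrist"); return s,c,tcpT(s)@np.array(c["tool_from_camera"])
E
python3 - <<'E'
from h import *
s,c,W=wcam(); print(s["q"].round(1)); cv2.imwrite("pics/w1.png",c["frame"][:,:,::-1])
print(np.round(c["tool_from_camera"],3).tolist(), np.round(c["intrinsics"],0).tolist())
for t,z in(("jig",.044),("jig_handle",.071)):
    for d in place_of("wrist",t): print(t,np.round(d["pixel"],1),round(d["p"],2),atz(c,d["pixel"],z,W).round(4))
# red top face contour -> yaw/centre at z .054
f=c["frame"].astype(int);m=((f[...,0]>110)&(f[...,1]<70)&(f[...,2]<70)).astype(np.uint8)
m=cv2.morphologyEx(m,cv2.MORPH_CLOSE,np.ones((25,25)))
for k in cv2.findContours(m,cv2.RETR_EXTERNAL,cv2.CHAIN_APPROX_NONE)[0]:
    if cv2.contourArea(k)>800:
        P=np.array([atz(c,p,.054,W)[:2] for p in k[:,0]]).astype(np.float32)*1000
        print(cv2.minAreaRect(P))
E
```

```text
[21.2 14.9 67.2  0.  97.9 86.2]
[[0.0, -0.959, -0.284, 0.073], [1.0, 0.0, -0.0, 0.0], [0.0, -0.284, 0.959, 0.031], [0.0, 0.0, 0.0, 1.0]] [[316.0, 0.0, 259.0], [0.0, 316.0, 189.0], [0.0, 0.0, 1.0]]
jig [448.7 380.6] 0.93 [ 0.4054 -0.0733  0.044 ]
jig [137.9  24.7] 0.65 [0.6373 0.4397 0.044 ]
jig [235.6 122.4] 0.64 [0.5935 0.3194 0.044 ]
jig [353.8 322.3] 0.52 [0.4323 0.0871 0.044 ]
jig_handle [111.1   5.5] 0.92 [0.641  0.4546 0.071 ]
jig_handle [229.6 137.8] 0.74 [0.5807 0.3179 0.071 ]
((302.03533935546875, 463.01751708984375), (43.92229461669922, 74.287109375), 40.63261032104492)
((590.973876953125, 318.6784362792969), (87.7953109741211, 74.73979949951172), 18.54728889465332)
((755.7621459960938, 197.9419708251953), (26.766311645507812, 42.108070373535156), 89.09418487548828)
```

View pics/w1.png

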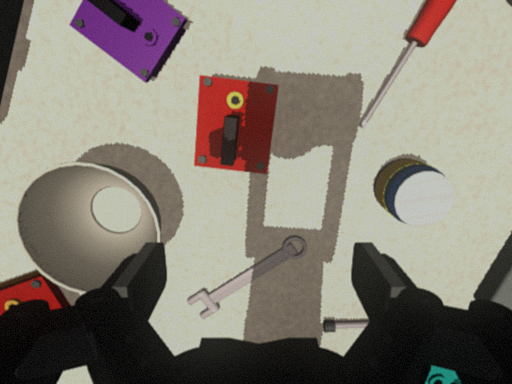

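Jig origin is at about (593.7, 321.7) with yaw 18.5°, and the handle at (580.4, 317.5); the network's handle point agrees. Now I align the yaw and overreach in free air to test for a lean.

carry_out(
  motion=[
    [[45,22,0],-0.113],
    [[45,22,0],0],
    [[45,22,0],0],
    [[45,22,0],0],
    [[45,22,0],0],
    [[45,22,0],0],
  ],
)

```text
clock: 4.4
position: [0.7741, 0.3794, 0.3733]
tool_rot: [-179.7, -2.3, 18.4]
contact_force: [-0.1, -0.2, -0.6]
width: 0.998
finger_force: 0.0
```

```bash
python3 -c "
from h import *
print(get_obs()['q'].round(2))"
```

```text
[ 22.31  51.86  16.05   0.18 109.78  93.99]
```

carry_out(
  motion=[
    [[50,25,25],0],
    [[50,25,25],0],
    [[50,25,25],0],
    [[50,25,25],0],
  ],
)

```text
clock: 4.9
position: [0.7891, 0.3893, 0.3978]
tool_rot: [-178.3, -12.3, 18.3]
contact_force: [-0.4, -0.2, -0.3]
width: 1.003
finger_force: 0.0
```

```bash
python3 -c "
from h import *
print(get_obs()['q'].round(2))"
```

```text
[ 22.43  50.65  15.69   0.81 101.27  94.24]
```

Overreaching builds up a lean (12° so far). I'll continue, with a yaw tweak to keep the closing axis horizontal.

carry_out(
  motion=[
    [[0,0,0],0.15],
    [[50,25,25],0],
    [[50,25,25],0],
    [[50,25,25],0],
    [[50,25,25],0],
    [[50,25,25],0],
    [[50,25,25],0],
  ],
)

```text
clock: 5.78
position: [0.8182, 0.4068, 0.412]
tool_rot: [-178.3, -26.4, 26.4]
contact_force: [0.0, -0.3, -0.6]
width: 1.0
finger_force: 0.0
```

```bash
python3 -c "
from h import *
s=get_obs();print(s['q'].round(2));print(tcpT(s).round(3))"
```

```text
[22.3  50.52 15.69  3.52 87.53 86.14]
[[ 0.802  0.457  0.385  0.818]
 [ 0.399 -0.889  0.224  0.407]
 [ 0.445 -0.026 -0.895  0.412]
 [ 0.     0.     0.     1.   ]]
```

carry_out(
  motion=[
    [[0,0,0],0.17],
    [[50,25,25],0],
    [[50,25,25],0],
    [[50,25,25],0],
  ],
)

```text
clock: 6.28
position: [0.8321, 0.4169, 0.4163]
tool_rot: [-179.5, -33.5, 36.0]
contact_force: [-0.1, -0.7, 0.3]
width: 1.002
finger_force: 0.0
```

```bash
python3 -c "
from h import *
s=get_obs();print(s['q'].round(2));print(tcpT(s).round(3))"
```

```text
[21.78 50.85 15.69  8.38 81.02 76.7 ]
[[ 0.675  0.592  0.441  0.832]
 [ 0.491 -0.806  0.331  0.417]
 [ 0.551 -0.007 -0.834  0.416]
 [ 0.     0.     0.     1.   ]]
```

Lean is now 33.5°, with the closing axis horizontal to 0.4°. Next I retract to the pre-grasp pose and turn to the jig's yaw.

carry_out(
  motion=[
    [[-47,-18,-12],0],
    [[-47,-18,-12],0],
    [[-47,-18,-12],-0.1],
    [[-47,-18,-12],-0.1],
    [[-47,-18,-16],-0.105],
    [[-47,-18,-22],0],
    [[-47,-17,-27],0],
    [[-47,-16,-27],0],
  ],
)

```text
clock: 7.28
position: [0.4651, 0.2794, 0.2783]
tool_rot: [-179.4, -33.5, 18.5]
contact_force: [0.2, -0.0, 0.6]
width: 0.995
finger_force: 0.0
```

Run:
```python
from h import *
s,c,W=wcam();print(s['q'].round(2));T=tcpT(s);print(T.round(3), (T[:3,3]+.155*T[:3,2]).round(4)); cv2.imwrite("pics/w2.png",c["frame"][:,:,::-1])
for d in place_of("wrist","jig_handle"): print(np.round(d["pixel"],1),round(d["p"],2),atz(c,d["pixel"],.071,W).round(4))
f=c["frame"].astype(int);m=((f[...,0]>90)&(f[...,1]<60)&(f[...,2]<60)).astype(np.uint8)
m=cv2.morphologyEx(m,cv2.MORPH_CLOSE,np.ones((25,25)))
for k in cv2.findContours(m,cv2.RETR_EXTERNAL,cv2.CHAIN_APPROX_NONE)[0]:
    if cv2.contourArea(k)>2500:
        P=np.array([atz(c,p,.054,W)[:2] for p in k[:,0]]).astype(np.float32)*1000
        print(cv2.minAreaRect(P), k[:,0].min(0),k[:,0].max(0))
```

```text
[ 25.99  -1.64 102.96  -4.88  45.46  99.68]
[[ 0.791  0.323  0.52   0.465]
 [ 0.265 -0.946  0.186  0.279]
 [ 0.552 -0.009 -0.834  0.278]
 [ 0.     0.     0.     1.   ]] [0.5456 0.3082 0.1491]
[261.9 220.9] 0.89 [0.5806 0.3184 0.071 ]
[126.9 111.2] 0.76 [0.63   0.4487 0.071 ]
((589.7456665039062, 318.63311767578125), (87.97681427001953, 75.4324722290039), 18.5954532623291) [214 161] [317 273]
```

View pics/w2.png

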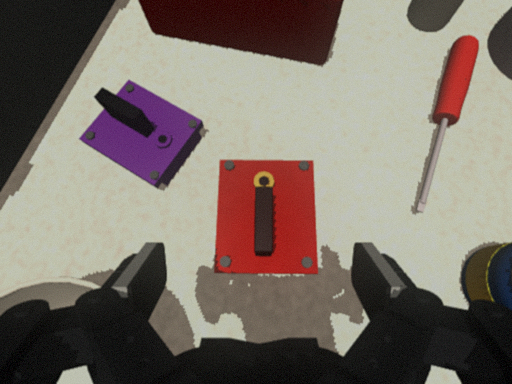

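carry_out(
  motion=[
    [[8,2,-18],0],
    [[8,2,-18],0],
    [[8,2,-17],0],
    [[6,2,-12],0],
    [[2,1,-5],0],
  ],
)

```text
clock: 8.0
position: [0.499, 0.2891, 0.2057]
tool_rot: [-179.4, -33.1, 18.5]
contact_force: [-0.4, -0.5, -0.3]
width: 1.002
finger_force: 0.0
```

carry_out(
  motion=[
    [[0,0,0],0],
    [[0,0,0],0],
    [[0,0,0],0],
    [[0,0,0],0],
    [[0,0,0],0],
    [[0,0,0],0],
  ],
  hand=0,
  force=70,
)

```text
clock: 8.75
position: [0.4988, 0.289, 0.207]
tool_rot: [-179.4, -33.2, 18.5]
contact_force: [-2.1, -2.9, 3.8]
width: 0.128
finger_force: 69.1
```

carry_out(
  motion=[
    [[0,0,8],0],
    [[0,0,15],0],
    [[0,0,20],0],
    [[0,0,20],0],
    [[0,0,20],0],
    [[0,0,10],0],
    [[0,0,0],0],
  ],
)

```text
clock: 9.62
position: [0.4987, 0.2891, 0.3003]
tool_rot: [-179.4, -33.2, 18.5]
contact_force: [0.2, -0.3, -4.3]
width: 0.127
finger_force: 68.3
```

```bash
cat >> h.py <<'E'
def redrect(c,W,z,lo=2500):
    f=c["frame"].astype(int);m=((f[...,0]>70)&(f[...,1]<55)&(f[...,2]<55)&(f[...,0]>2*f[...,1])).astype(np.uint8)
    m=cv2.morphologyEx(m,cv2.MORPH_CLOSE,np.ones((25,25)));out=[]
    for k in cv2.findContours(m,cv2.RETR_EXTERNAL,cv2.CHAIN_APPROX_NONE)[0]:
        if cv2.contourArea(k)>lo:
            P=np.array([atz(c,p,z,W)[:2] for p in k[:,0]]).astype(np.float32)*1000
            out.append((cv2.minAreaRect(P),k[:,0].min(0),k[:,0].max(0)))
    return out
E
python3 - <<'E'
from h import *
s,c,W=wcam();print(s['position'].round(4),s['tool_rot'].round(2),s['width'],s['contact_force'],s['ft_torque']);T=tcpT(s); print((T[:3,3]+.155*T[:3,2]).round(4),s['q'].round(1)); cv2.imwrite("pics/w3.png",c["frame"][:,:,::-1])
for dz in(0.138,.143,.148): print(dz,redrect(c,W,dz+.004))
E
```

```text
[0.4987 0.2891 0.3003] [-179.39  -33.22   18.52] 0.12740670456440362 [ 0.18279255 -0.32586227 -4.29389367] [-0.20648874  0.68299046  0.00796261]
[0.5787 0.3176 0.1706] [25.3  1.6 97.  -4.1 48.4 98.4]
0.138 [(((603.8399658203125, 324.52783203125), (64.25819396972656, 78.52815246582031), 18.480554580688477), array([189, 167], dtype=int32), array([336, 283], dtype=int32)), (((711.7854614257812, 380.9295349121094), (71.12052154541016, 154.9971160888672), 18.294761657714844), array([124,   0], dtype=int32), array([347,  89], dtype=int32))]
0.143 [(((602.9413452148438, 324.2251281738281), (62.39262390136719, 76.24826049804688), 18.48054313659668), array([189, 167], dtype=int32), array([336, 283], dtype=int32)), (((707.7528686523438, 378.9892578125), (69.05572509765625, 150.4970245361328), 18.294761657714844), array([124,   0], dtype=int32), array([347,  89], dtype=int32))]
0.148 [(((602.0427856445312, 323.9223937988281), (60.52701950073242, 73.96839904785156), 18.480491638183594), array([189, 167], dtype=int32), array([336, 283], dtype=int32)), (((703.72021484375, 377.04901123046875), (66.99082946777344, 145.99696350097656), 18.294748306274414), array([124,   0], dtype=int32), array([347,  89], dtype=int32))]
```

View pics/w3.png

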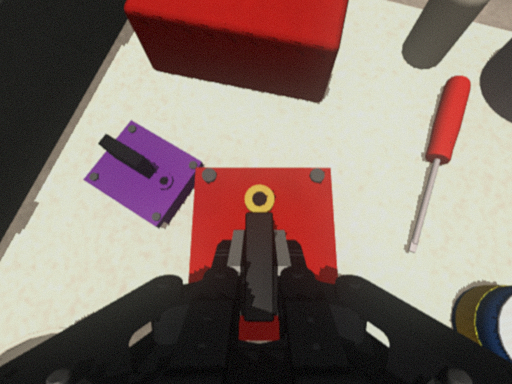

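The jig is held by its handle, square in the grip: front edge at row 167, bush at (260,198). Measured origin relative to the TCP is (+99.7 along, +1.9 across, −163 up) mm. Next I travel to a standoff in front of the vice.

carry_out(
  motion=[
    [[-4,-25,2],0],
    [[-8,-45,2],0],
    [[-8,-50,2],0],
    [[-8,-50,2],0],
    [[-8,-50,2],-0.03],
    [[-8,-50,0],-0.03],
    [[-8,-50,0],-0.03],
    [[-8,-50,0],-0.03],
  ],
)

```text
clock: 10.68
position: [0.4376, -0.0825, 0.308]
tool_rot: [-179.4, -33.0, 11.6]
contact_force: [0.7, 0.7, -3.7]
width: 0.13
finger_force: 69.0
```

carry_out(
  motion=[
    [[-8,-45,0],-0.03],
    [[-6,-40,0],0],
    [[-4,-25,0],0],
    [[-2,-14,0],0],
    [[0,0,0],0],
  ],
)

```text
clock: 11.3
position: [0.4184, -0.2054, 0.3086]
tool_rot: [-179.4, -33.1, 9.8]
contact_force: [0.6, -0.2, -4.5]
width: 0.131
finger_force: 69.2
```

Run:
```python
from h import *
s,c,W=wcam();print(s['position'].round(4),s['tool_rot'].round(2),s['q'].round(1)); cv2.imwrite("pics/w4.png",c["frame"][:,:,::-1])
for d in place_of("wrist","block"): print(np.round(d["pixel"],1),round(d["p"],2),atz(c,d["pixel"],.101,W).round(4))
for d in silhouettes("wrist","block"):
    print(d["rect"],d["p"])
    k=max(cv2.findContours(d["pixels"].astype(np.uint8),cv2.RETR_EXTERNAL,cv2.CHAIN_APPROX_NONE)[0],key=cv2.contourArea)
    print(cv2.approxPolyDP(k,3,True)[:,0].tolist())
i=c["frame"][0:240,100:420,::-1];cv2.imwrite("pics/w4c.png",cv2.resize(i,None,fx=2.5,fy=2.5,interpolation=cv2.INTER_CUBIC))
```

```text
[ 0.4184 -0.2054  0.3086] [-179.35  -33.07    9.83] [-41.3 -11.  107.6  28.6  64.6  30.5]
[287.2 158.2] 0.71 [ 0.5873 -0.1949  0.101 ]
[255.2, 176.5, 196.2, 118.0] 0.56
[[347, 132], [336, 124], [285, 119], [197, 130], [189, 168], [169, 165], [170, 143], [166, 143], [163, 164], [157, 169], [161, 182], [159, 206], [165, 206], [170, 180], [188, 180], [192, 193], [196, 166], [327, 165], [332, 169], [336, 231], [352, 232], [355, 205]]
```

View pics/w4c.png

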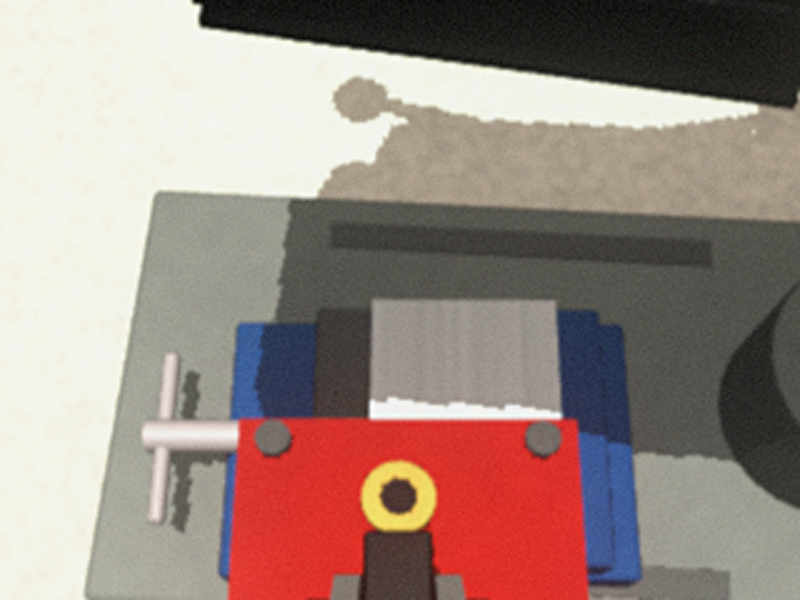

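The view shows the block's top beyond the jig: far corners at about (248,120) and (322,120), sides running down to row 167 at columns 248 and 324. It is nearly parallel to the jig. I'll fit these edges to sub-pixel.

```bash
cat >> h.py <<'E'
def edgefit(g,p,q,n=25,half=4):
    p=np.array(p,float);q=np.array(q,float);t=(q-p)/np.linalg.norm(q-p);nn=np.array([-t[1],t[0]]);pts=[]
    o=np.arange(-half,half+.01,.25)
    for a in np.linspace(.08,.92,n):
        b=p+a*(q-p);X=(b[None]+o[:,None]*nn[None]).astype(np.float32)
        v=cv2.remap(g,X[:,0].reshape(-1,1),X[:,1].reshape(-1,1),cv2.INTER_LINEAR).reshape(-1)
        d=np.abs(np.gradient(cv2.GaussianBlur(v.reshape(-1,1),(1,5),0).reshape(-1)));i=d.argmax()
        w=d[max(0,i-4):i+5];pts.append(b+(o[max(0,i-4):i+5]@w/w.sum())*nn)
    pts=np.array(pts,np.float32)
    vx,vy,x,y=cv2.fitLine(pts,cv2.DIST_HUBER,0,.01,.01).ravel()
    r=np.abs((pts-[x,y])@np.array([-vy,vx]));return np.array([x,y]),np.array([vx,vy]),np.median(r)
def isect(a,b):
    s=np.linalg.solve(np.stack([a[1],-b[1]],1),b[0]-a[0]);return a[0]+s[0]*a[1]
E
python3 - <<'E'
from h import *
s,c,W=wcam();g=c["frame"].astype(np.float32).mean(2);gr=c["frame"][...,0].astype(np.float32)
f=edgefit(gr,(249,119.7),(322,120));l=edgefit(gr,(248.4,122),(247.8,158));r=edgefit(gr,(322.5,122),(324,164))
A,B=isect(f,l),isect(f,r);print("corners",A,B,f[2],l[2],r[2])
lA=l[0]+l[1]*((160-l[0][1])/l[1][1]);rB=r[0]+r[1]*((160-r[0][1])/r[1][1])
for z in(.095,.098,.1,.102,.105):
    a,b,e,h=[atz(c,p,z,W)[:2]*1000 for p in(A,B,lA,rB)]
    d=a-b;yaw=np.degrees(np.arctan2(-d[0],d[1]));w=np.linalg.norm(d)
    yx=lambda u,v:np.degrees(np.arctan2(*(u-v)[::-1]))
    x=np.array([np.cos(np.radians(yaw)),np.sin(np.radians(yaw))]);print(z,w.round(2),"yaw",yaw.round(2),yx(a,e).round(2),yx(b,h).round(2),"ctr",((a+b)/2-35*x).round(1))
# jig front edge / sides
u=edgefit(c["frame"][...,1].astype(np.float32),(196,167.5),(330,167.5));
L=edgefit(c["frame"][...,1].astype(np.float32),(195.5,170),(192,235));R=edgefit(c["frame"][...,1].astype(np.float32),(331,172),(335,235))
C,D=isect(u,L),isect(u,R);print(C,D,u[2],L[2],R[2]);T=tcpT(s)
for z in(.151,.154,.157,.16):
    a,b=[atz(c,p,z,W)[:2]*1000 for p in(C,D)];d=a-b;yaw=np.degrees(np.arctan2(-d[0],d[1]))
    x=np.array([np.cos(np.radians(yaw)),np.sin(np.radians(yaw))]);y=np.array([-x[1],x[0]])
    print(z,np.linalg.norm(d).round(2),yaw.round(2),"origin-tcp",((a+b)/2-41*x+2*y-s["position"][:2]*1000).round(1))
for n,q in(("bush",(100+399/2.5,496/2.5)),):print(n,atz(c,q,.159,W)-s["position"])
print(s["position"])
E
```

```text
corners [250.56055 120.48539] [324.13223 120.55649] 0.025234178 0.042780235 0.046765476
0.095 59.06 yaw 9.99 10.16 9.4 ctr [ 588.1 -194.3]
0.098 58.29 yaw 9.99 10.16 9.4 ctr [ 586.4 -194.3]
0.1 57.77 yaw 9.99 10.16 9.4 ctr [ 585.3 -194.3]
0.102 57.25 yaw 9.99 10.16 9.4 ctr [ 584.2 -194.3]
0.105 56.47 yaw 9.99 10.16 9.4 ctr [ 582.5 -194.4]
[193.0573  167.54129] [330.56604 167.37222] 0.06890818 0.13305688 0.2080549
0.151 79.63 10.23 origin-tcp [99.4 20. ]
0.154 78.24 10.23 origin-tcp [98.3 19.8]
0.157 76.85 10.23 origin-tcp [97.2 19.6]
0.16 75.46 10.23 origin-tcp [96.1 19.4]
bush [ 0.11962693  0.02271553 -0.14995292]
[ 0.41869887 -0.20404579  0.30895292]
```

Run:
```python
import cv2,numpy as np
b=cv2.imread("pics/scene0.png")
for col in(108,116,124,128): print(col,[(r,tuple(int(v) for v in b[r,col,::-1])) for r in range(197,224)])
for row in(206,213): print(row,[(x,int(b[row,x].mean())) for x in range(96,140)])
```

```text
108 [(197, (212, 211, 193)), (198, (212, 214, 194)), (199, (213, 215, 197)), (200, (212, 215, 196)), (201, (212, 210, 203)), (202, (211, 206, 206)), (203, (209, 205, 206)), (204, (209, 206, 204)), (205, (210, 206, 204)), (206, (207, 205, 202)), (207, (208, 205, 204)), (208, (219, 213, 213)), (209, (130, 126, 125)), (210, (93, 92, 92)), (211, (101, 98, 97)), (212, (105, 102, 102)), (213, (109, 105, 103)), (214, (110, 106, 107)), (215, (106, 104, 102)), (216, (109, 106, 106)), (217, (105, 102, 103)), (218, (109, 104, 103)), (219, (100, 99, 96)), (220, (79, 78, 77)), (221, (77, 75, 73)), (222, (78, 75, 75)), (223, (79, 77, 78))]
116 [(197, (213, 210, 194)), (198, (212, 210, 191)), (199, (214, 214, 193)), (200, (212, 215, 195)), (201, (211, 208, 204)), (202, (209, 205, 206)), (203, (209, 205, 206)), (204, (209, 205, 205)), (205, (205, 201, 201)), (206, (208, 202, 202)), (207, (209, 202, 201)), (208, (219, 216, 213)), (209, (134, 130, 129)), (210, (96, 94, 93)), (211, (101, 101, 100)), (212, (104, 103, 101)), (213, (107, 106, 105)), (214, (106, 105, 102)), (215, (106, 105, 102)), (216, (1
[... 1755 characters left out ...]
 (124, 202), (125, 203), (126, 205), (127, 210), (128, 214), (129, 218), (130, 196), (131, 34), (132, 35), (133, 55), (134, 201), (135, 225), (136, 147), (137, 158), (138, 161), (139, 165)]
213 [(96, 124), (97, 124), (98, 112), (99, 67), (100, 53), (101, 61), (102, 71), (103, 107), (104, 105), (105, 102), (106, 100), (107, 102), (108, 105), (109, 103), (110, 104), (111, 101), (112, 104), (113, 99), (114, 104), (115, 102), (116, 106), (117, 107), (118, 102), (119, 103), (120, 101), (121, 100), (122, 99), (123, 101), (124, 104), (125, 104), (126, 105), (127, 110), (128, 64), (129, 41), (130, 47), (131, 54), (132, 53), (133, 52), (134, 65), (135, 74), (136, 72), (137, 71), (138, 70), (139, 72)]
```

Run:
```python
from h import *
from scipy.optimize import least_squares
s,c,W=wcam();S=cam("scene");T=cam("top")
def pts(p):
    x,y,z,a=p;R=np.array([[np.cos(a),-np.sin(a)],[np.sin(a),np.cos(a)]])
    P=np.array([[35,30],[35,-30],[-35,30],[-35,-30]])/1000.@R.T
    return np.c_[P+[x,y],np.full(4,z)]
def rowat(P,Q,col): return P[1]+(Q[1]-P[1])*(col-P[0])/(Q[0]-P[0])
def colat(P,Q,row): return P[0]+(Q[0]-P[0])*(row-P[1])/(Q[1]-P[1])
def res(p,full=False):
    P=pts(p);w=proj(c,P,W);sc=proj(S,P);t=proj(T,P)
    r=[*(w[:2]-[[250.56,120.49],[324.13,120.56]]).ravel()]
    r+= [rowat(sc[0],sc[1],108)-219.2,rowat(sc[0],sc[1],124)-218.9,rowat(sc[2],sc[3],116)-200.7,
      colat(sc[0],sc[2],213)-127.6,colat(sc[0],sc[2],206)-130.3,colat(sc[1],sc[3],213)-102.5]
    # top: order (+,+)=UL (+,-)=UR (-,+)=LL (-,-)=LR
    r+=list(.5*(t-[[353.2,132.0],[375.7,127.4],[360.3,157.6],[382.5,153.0]]).ravel())
    return np.array(r)
o=least_squares(res,[.59,-.19,.1,.17],x_scale=[.01,.01,.01,.1],loss='soft_l1')
print(o.x.round(4),np.degrees(o.x[3]).round(2));print(o.fun.round(2))
print("scene only z-check:",[ (i,atz(S,(112.7,219.1),i)[:2].round(4)) for i in (.09,.095,.1)])
print(s["position"])
```

```text
[ 0.5898 -0.1938  0.0921  0.1665] 9.54
[-0.21 -0.21 -0.03  0.34  0.28  0.03 -0.03  0.09 -0.31 -0.49  0.08  0.22
 -0.3   0.01  0.16 -0.14  0.04 -0.4 ]
scene only z-check: [(0.09, array([ 0.6212, -0.1894])), (0.095, array([ 0.6267, -0.1859])), (0.1, array([ 0.6321, -0.1824]))]
[ 0.41875326 -0.2039635   0.30909352]
```

The joint fit of three cameras puts the block at (589.8, −193.8, 92.1) mm with yaw about 9.6°, residuals below 0.5 px. I lower first, then slide in under the chuck, aiming 7 mm outside home in +x and +y.

carry_out(
  motion=[
    [[0,0,-14],0],
    [[0,0,-14],0],
    [[12,0,0],0],
    [[18,0,0],0],
    [[20,-1,0],0],
    [[18,0,0],0],
    [[11,0,0],0],
    [[0,0,0],0],
  ],
)

```text
clock: 12.65
position: [0.4984, -0.2058, 0.2813]
tool_rot: [-179.4, -33.1, 10.0]
contact_force: [-1.3, 0.3, -4.2]
width: 0.131
finger_force: 69.1
```

Run:
```python
from h import *
s,c,W=wcam();S=cam("scene");print(s['position'].round(4),s['tool_rot'].round(2),s['q'].round(1),s["contact_force"].round(1),s["ft_torque"].round(2))
a=cv2.resize(c["frame"][0:300,80:430,::-1],(400,343));b=cv2.resize(S["frame"][130:260,40:190,::-1],(400,343),interpolation=3)
cv2.imwrite("pics/h5.png",np.hstack([a,b]))
```

```text
[ 0.4984 -0.2058  0.2813] [-179.41  -33.13   10.  ] [-34.9  -0.3 101.2  27.6  57.9  34.5] [-1.3  0.3 -4.2] [-0.12  0.73 -0.01]
```

View pics/h5.png

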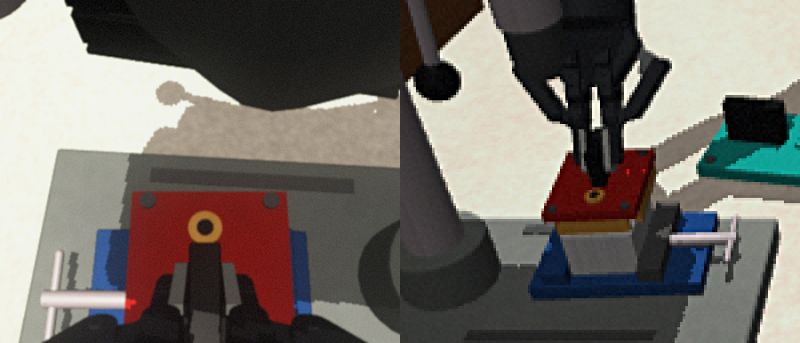

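The jig hovers over the block, brass lips in front and clear of the chuck. A quick numeric check in the scene camera of where the plate is relative to the block.

Run:
```python
from h import *
from scipy.optimize import least_squares
S=cam("scene");s=get_obs()
f=S["frame"].astype(int);m=((f[...,0]>60)&(f[...,0]>2.2*f[...,1])&(f[...,0]>2.2*f[...,2])).astype(np.uint8);m[:,:85]=0;m[:,140:]=0;m[:170]=0;m[225:]=0
k=max(cv2.findContours(m,cv2.RETR_EXTERNAL,cv2.CHAIN_APPROX_NONE)[0],key=cv2.contourArea)
h=cv2.convexHull(k);q=cv2.approxPolyDP(h,2,True)[:,0];print(q.tolist())
p=np.array(s["position"]);org=p+[.0973,.0196,-.163];a=np.radians(10);R=np.array([[np.cos(a),-np.sin(a)],[np.sin(a),np.cos(a)]])
for z in(.010,0):
  P=np.array([[41,36],[41,-40],[-48,-40],[-48,36]])/1000@R.T
  print(z,proj(S,np.c_[P+org[:2],np.full(4,org[2]+z)]).round(1).tolist())
print(org.round(4))
```

```text
[[134, 186], [128, 212], [93, 211], [102, 189]]
0.01 [[127.2, 209.8], [92.3, 211.2], [102.6, 187.5], [134.8, 186.3]]
0 [[128.1, 213.3], [93.5, 214.6], [103.6, 190.8], [135.6, 189.7]]
[ 0.5946 -0.1863  0.1181]
```

carry_out(
  motion=[
    [[0,0,-5],0],
    [[0,0,-5],0],
    [[0,0,-5],0],
    [[0,0,-3],0],
    [[0,0,-2],0],
    [[0,0,0],0],
  ],
)

```text
clock: 13.55
position: [0.4976, -0.206, 0.2611]
tool_rot: [-179.4, -33.1, 9.9]
contact_force: [0.0, 0.4, -3.5]
width: 0.128
finger_force: 69.2
```

carry_out(
  motion=[
    [[0,0,-1],0],
    [[0,0,-1],0],
    [[0,0,-1],0],
    [[0,0,0],0],
  ],
)

```text
clock: 14.05
position: [0.4976, -0.2059, 0.2582]
tool_rot: [-179.4, -33.1, 9.9]
contact_force: [-0.8, -1.2, -4.4]
width: 0.13
finger_force: 69.2
```

carry_out(
  motion=[
    [[0,0,-1],0],
    [[0,0,-1],0],
    [[0,0,0],0],
  ],
)

```text
clock: 14.42
position: [0.4976, -0.2059, 0.2561]
tool_rot: [-179.4, -33.1, 9.9]
contact_force: [-0.4, 0.3, -4.8]
width: 0.127
finger_force: 69.2
```

carry_out(
  motion=[
    [[0,0,-1],0],
    [[0,0,0],0],
  ],
)

```text
clock: 14.68
position: [0.4976, -0.206, 0.2552]
tool_rot: [-179.4, -33.1, 9.9]
contact_force: [0.5, 0.3, -4.9]
width: 0.129
finger_force: 69.2
```

carry_out(
  motion=[
    [[0,0,-1],0],
    [[0,0,0],0],
  ],
)

```text
clock: 14.92
position: [0.4976, -0.2059, 0.2542]
tool_rot: [-179.4, -33.1, 9.9]
contact_force: [0.6, -0.5, -3.7]
width: 0.128
finger_force: 69.2
```

carry_out(
  motion=[
    [[0,0,-1],0],
    [[0,0,0],0],
  ],
)

```text
clock: 15.18
position: [0.4976, -0.206, 0.2533]
tool_rot: [-179.4, -33.1, 9.9]
contact_force: [-0.5, 0.0, -4.8]
width: 0.126
finger_force: 69.2
```

carry_out(
  motion=[
    [[0,0,-1],0],
    [[0,0,0],0],
  ],
)

```text
clock: 15.42
position: [0.4978, -0.206, 0.253]
tool_rot: [-179.5, -33.2, 10.0]
contact_force: [-1.6, 0.9, -0.4]
width: 0.129
finger_force: 69.5
```

carry_out(
  motion=[
    [[0,0,-1],0],
    [[0,0,0],0],
  ],
)

```text
clock: 15.68
position: [0.498, -0.2061, 0.2528]
tool_rot: [-179.5, -33.3, 10.0]
contact_force: [-4.7, 1.9, 5.0]
width: 0.128
finger_force: 70.4
```

The plate touched at TCP z = 253.0 mm, as predicted. I ease the load and slide −x along the block.

carry_out(
  motion=[
    [[0,0,0.6],0],
    [[-1,-0.17,0],0],
    [[-1,-0.17,0],0],
    [[-1,-0.17,0],0],
    [[-1,-0.17,0],0],
    [[0,0,0],0],
  ],
)

```text
clock: 16.42
position: [0.494, -0.207, 0.2528]
tool_rot: [-179.5, -33.3, 10.0]
contact_force: [4.0, 0.5, 4.4]
width: 0.129
finger_force: 69.8
```

carry_out(
  motion=[
    [[-1,-0.17,0],0],
    [[0,0,0],0],
  ],
)

```text
clock: 16.68
position: [0.493, -0.2071, 0.2529]
tool_rot: [-179.5, -33.3, 10.0]
contact_force: [4.9, 0.5, 4.6]
width: 0.129
finger_force: 69.9
```

carry_out(
  motion=[
    [[-1,-0.17,0],0],
    [[0,0,0],0],
  ],
)

```text
clock: 16.92
position: [0.492, -0.2072, 0.2528]
tool_rot: [-179.5, -33.3, 10.0]
contact_force: [4.2, 0.8, 5.0]
width: 0.131
finger_force: 70.0
```

carry_out(
  motion=[
    [[-1,-0.17,0],0],
    [[0,0,0],0],
  ],
)

```text
clock: 17.18
position: [0.4912, -0.2074, 0.2528]
tool_rot: [-179.5, -33.3, 9.9]
contact_force: [7.0, 0.8, 4.5]
width: 0.13
finger_force: 69.4
```

carry_out(
  motion=[
    [[-1,-0.17,0],0],
    [[0,0,0],0],
  ],
)

```text
clock: 17.42
position: [0.4908, -0.2074, 0.2527]
tool_rot: [-179.5, -33.4, 9.9]
contact_force: [13.0, 1.3, 1.2]
width: 0.131
finger_force: 68.6
```

Lip x bears (stalled, about 9 N above sliding friction). Now −y.

carry_out(
  motion=[
    [[0.17,-1,0],0],
    [[0.17,-1,0],0],
    [[0.17,-1,0],0],
    [[0.17,-1,0],0],
    [[0,0,0],0],
  ],
)

```text
clock: 18.05
position: [0.4913, -0.2089, 0.2528]
tool_rot: [-179.0, -33.4, 9.8]
contact_force: [8.6, 11.2, 7.1]
width: 0.124
finger_force: 69.7
```

carry_out(
  motion=[
    [[0.17,-1,0],0],
    [[0,0,0],0],
  ],
)

```text
clock: 18.3
position: [0.4914, -0.2094, 0.2529]
tool_rot: [-178.9, -33.4, 9.8]
contact_force: [7.7, 13.5, 8.5]
width: 0.127
finger_force: 70.0
```

y force grows with little travel, so friction under the download may be holding the jig. I'll lighten the vertical load and look.

carry_out(
  motion=[
    [[0.5,0,0.7],0],
    [[0,0,0.7],0],
    [[0,0,0],0],
  ],
)

```text
clock: 18.68
position: [0.4916, -0.2094, 0.2531]
tool_rot: [-178.8, -33.3, 9.8]
contact_force: [9.4, 12.0, 4.0]
width: 0.134
finger_force: 69.2
```

```bash
cat > chk.py <<'E'
from h import *
from scipy.optimize import least_squares
s,c,W=wcam();S=cam("scene");print(s['position'].round(4),s['tool_rot'].round(2),s["contact_force"].round(1),s["ft_torque"].round(2))
f=c["frame"].astype(int);m=((f[...,0]>60)&(f[...,0]>2.2*f[...,1])&(f[...,0]>2.2*f[...,2])).astype(np.uint8)*255
m=cv2.morphologyEx(m,cv2.MORPH_OPEN,np.ones((3,3)))
k=max(cv2.findContours(m,cv2.RETR_EXTERNAL,cv2.CHAIN_APPROX_NONE)[0],key=cv2.contourArea)[:,0]
x0,y0=k.min(0);x1=k[:,0].max()
g=cv2.GaussianBlur(m,(3,3),0).astype(np.float32)
u=edgefit(g,(x0+8,y0),(x1-8,y0),half=6);L=edgefit(g,(x0+1,y0+8),(x0,y0+55),half=6);R=edgefit(g,(x1-2,y0+8),(x1,y0+55),half=6)
C,D=isect(u,L),isect(u,R);print(C.round(1),D.round(1),[round(float(e[2]),2) for e in(u,L,R)])
B=np.array([589.8,-193.8]);al=np.radians(9.6);Rb=np.array([[np.cos(al),-np.sin(al)],[np.sin(al),np.cos(al)]])
for z in(.102,.099):
    a,b=[atz(c,p,z,W)[:2]*1000 for p in(C,D)];d=a-b;yaw=np.degrees(np.arctan2(-d[0],d[1]))
    x=np.array([np.cos(np.radians(yaw)),np.sin(np.radians(yaw))]);y=np.array([-x[1],x[0]])
    print(z,np.linalg.norm(d).round(2),"yaw",yaw.round(2),"in block",(((a+b)/2-41*x+2*y-B)@Rb).round(2))
cv2.imwrite("pics/chk.png",np.hstack([cv2.resize(c["frame"][60:300,100:420,::-1],(400,300)),cv2.resize(S["frame"][170:245,70:170,::-1],(400,300),interpolation=3)]))
E
python3 chk.py
```

```text
[ 0.4916 -0.2094  0.2531] [-178.83  -33.27    9.79] [ 9.4 12.   4. ] [ 1.23 -1.32  0.59]h.py:33: RuntimeWarning: invalid value encountered in scalar divide
  w=d[max(0,i-4):i+5];pts.append(b+(o[max(0,i-4):i+5]@w/w.sum())*nn)
Traceback (most recent call last):
  File "chk.py", line 10, in <module>
    C,D=isect(u,L),isect(u,R);print(C.round(1),D.round(1),[round(float(e[2]),2) for e in(u,L,R)])
        ~~~~~^^^^^
  File "h.py", line 38, in isect
    s=np.linalg.solve(np.stack([a[1],-b[1]],1),b[0]-a[0]);return a[0]+s[0]*a[1]
numpy.linalg.LinAlgError: Singular matrix
```

```bash
python3 - <<'E'
t=open('chk.py').read()
a=t.index("x0,y0=k.min");b=t.index("C,D=isect")
n='''M=np.zeros_like(m);cv2.drawContours(M,[k.reshape(-1,1,2)],-1,255,-1);M=M>0
x0,y0=k.min(0);x1=k[:,0].max()
def ln(P):
    vx,vy,x,y=cv2.fitLine(np.array(P,np.float32),cv2.DIST_HUBER,0,.01,.01).ravel();return np.array([x,y]),np.array([vx,vy]),0
rr=range(y0+10,y0+50);cc=range(x0+12,x1-12)
u=ln([(q,M[:,q].argmax()-.5) for q in cc]);L=ln([(M[r].argmax()-.5,r) for r in rr]);R=ln([(511.5-M[r,::-1].argmax(),r) for r in rr])
'''
open('chk.py','w').write(t[:a]+n+t[b:])
E
python3 chk.py
```

```text
[ 0.4916 -0.2094  0.2531] [-178.83  -33.27    9.8 ] [ 9.4 12.7  3.9] [ 1.21 -1.33  0.49]
[195.4 167.5] [330.4 167.5] [0.0, 0.0, 0.0]
0.102 75.21 yaw 10.08 in block [-0.02  5.07]
0.099 76.58 yaw 10.08 in block [1.1 5.1]
```

View pics/chk.png

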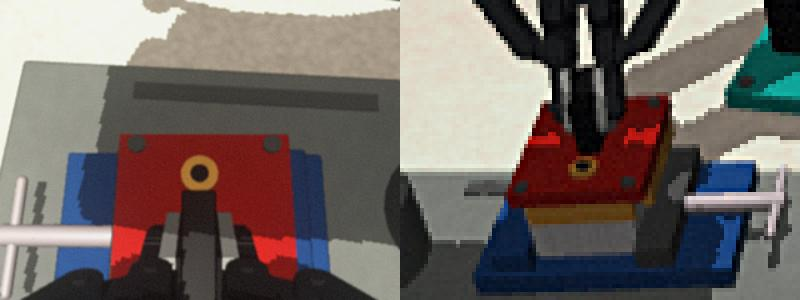

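The wrist view shows x home (about 0 mm) but y still 5 mm out. The pressed x-lip's friction is holding it, so I relax the x push first and then slide y.

carry_out(
  motion=[
    [[0.5,0.08,0],0],
    [[0.5,0.08,0],0],
    [[0.5,0.08,0],0],
    [[0,0,0],0],
  ],
)

```text
clock: 19.38
position: [0.4923, -0.2098, 0.2533]
tool_rot: [-179.0, -33.1, 9.9]
contact_force: [0.3, 8.5, 7.3]
width: 0.132
finger_force: 70.6
```

```bash
python3 chk.py
```

```text
[ 0.4923 -0.2098  0.2533] [-178.96  -33.13    9.9 ] [0.3 8.5 7.3] [ 1.03 -0.7   0.75]
[195.2 167.5] [329.6 167.5] [0.0, 0.0, 0.0]
0.102 74.83 yaw 10.15 in block [0.09 4.54]
0.099 76.19 yaw 10.15 in block [1.21 4.57]
```

carry_out(
  motion=[
    [[0,0,0.5],0],
    [[0,0,0.5],0],
    [[0,0,0],0],
  ],
)

```text
clock: 19.85
position: [0.4923, -0.21, 0.2533]
tool_rot: [-179.0, -33.1, 9.8]
contact_force: [4.3, 8.0, 4.1]
width: 0.129
finger_force: 69.6
```

carry_out(
  motion=[
    [[0.17,-1,0],0],
    [[0,0,0],0],
  ],
)

```text
clock: 20.1
position: [0.4924, -0.2107, 0.2534]
tool_rot: [-178.9, -33.1, 9.8]
contact_force: [4.5, 8.8, 4.4]
width: 0.126
finger_force: 69.9
```

carry_out(
  motion=[
    [[0.17,-1,0.2],0],
    [[0.17,-1,0.2],0],
    [[0,0,0],0],
  ],
)

```text
clock: 20.48
position: [0.4928, -0.2127, 0.2535]
tool_rot: [-178.9, -33.1, 9.8]
contact_force: [5.4, 8.5, 3.1]
width: 0.131
finger_force: 69.7
```

```bash
python3 chk.py
```

```text
[ 0.4928 -0.2127  0.2535] [-178.85  -33.08    9.79] [5.4 8.5 3.1] [ 1.15 -0.87  0.61]
[195.4 166.3] [329.8 168. ] [0.0, 0.0, 0.0]
0.102 74.86 yaw 9.31 in block [0.22 2.29]
0.099 76.22 yaw 9.31 in block [1.34 2.32]
```

Sliding 1:1 at steady friction now, with about 2.3 mm left in y.

carry_out(
  motion=[
    [[0.17,-1,0],0],
    [[0.17,-1,0],0],
    [[0,0,0],0],
  ],
)

```text
clock: 20.95
position: [0.4931, -0.2145, 0.2534]
tool_rot: [-178.8, -33.1, 9.8]
contact_force: [4.8, 9.3, 3.9]
width: 0.129
finger_force: 69.7
```

carry_out(
  motion=[
    [[0.17,-1,0],0],
    [[0,0,0],0],
  ],
)

```text
clock: 21.2
position: [0.4932, -0.2149, 0.2535]
tool_rot: [-178.7, -33.1, 9.8]
contact_force: [3.4, 11.9, 5.5]
width: 0.128
finger_force: 69.9
```

```bash
python3 chk.py
```

```text
[ 0.4932 -0.2149  0.2535] [-178.68  -33.07    9.78] [ 3.4 11.9  5.5] [ 1.53 -0.81  0.79]
[195.2 166.8] [329.9 167.9] [0.0, 0.0, 0.0]
0.102 75.04 yaw 9.61 in block [0.14 0.43]
0.099 76.4 yaw 9.61 in block [1.26 0.47]
```

y is now in contact (0.4 mm, force rising). Now push both.

carry_out(
  motion=[
    [[0.1,-0.7,0],0],
    [[-1,-0.17,0],0],
    [[-1,-0.17,0],0],
    [[0,0,0],0],
  ],
)

```text
clock: 21.8
position: [0.4924, -0.2153, 0.2532]
tool_rot: [-178.6, -33.3, 9.7]
contact_force: [14.8, 12.8, -0.7]
width: 0.127
finger_force: 68.4
```

carry_out(
  motion=[
    [[-0.8,-0.9,0],0],
    [[0,0,0],0],
  ],
)

```text
clock: 22.05
position: [0.4922, -0.2156, 0.2531]
tool_rot: [-178.5, -33.4, 9.6]
contact_force: [20.0, 16.7, -3.1]
width: 0.129
finger_force: 68.5
```

```bash
python3 chk.py
```

```text
[ 0.4922 -0.2156  0.2531] [-178.49  -33.36    9.63] [20.  16.7 -3.1] [ 1.92 -2.38  0.75]
[195.5 166.5] [330.2 166.7] [0.0, 0.0, 0.0]
0.102 75.29 yaw 9.86 in block [ 0.34 -0.13]
0.099 76.66 yaw 9.86 in block [ 1.48 -0.08]
```

Both lips bear (20 N and 17 N, stalled). I press down slightly and hold, then ease the side loads before opening.

carry_out(
  motion=[
    [[0,0,-0.7],0],
    [[0,0,0],0],
    [[0,0,0],0],
  ],
)

```text
clock: 22.52
position: [0.4922, -0.2156, 0.2531]
tool_rot: [-178.5, -33.4, 9.7]
contact_force: [16.3, 16.6, 1.4]
width: 0.13
finger_force: 69.3
```

carry_out(
  motion=[
    [[0.6,0.6,0],0],
    [[0.6,0.6,0],0],
    [[0.6,0.4,0],0],
    [[0,0,0],0],
  ],
)

```text
clock: 23.02
position: [0.4927, -0.2152, 0.2534]
tool_rot: [-178.7, -33.2, 9.7]
contact_force: [4.1, 11.4, 5.4]
width: 0.127
finger_force: 71.0
```

```bash
python3 chk.py
```

```text
[ 0.4927 -0.2152  0.2534] [-178.68  -33.18    9.73] [ 4.1 11.4  5.4] [ 1.68 -1.13  0.69]
[195.3 165.8] [329.9 168. ] [0.0, 0.0, 0.0]
0.102 75.12 yaw 9.06 in block [0.31 0.51]
0.099 76.49 yaw 9.06 in block [1.44 0.55]
```

carry_out(
  motion=[
    [[0,0,0],0],
    [[0,0,0],0],
    [[0,0,0],0],
    [[0,0,0],0],
  ],
  hand=45,
)

```text
clock: 23.62
position: [0.4923, -0.2187, 0.2535]
tool_rot: [-179.4, -33.1, 9.9]
contact_force: [0.3, -0.0, 0.7]
width: 0.451
finger_force: 0.0
```

```bash
python3 chk.py
```

```text
[ 0.4923 -0.2187  0.2535] [-179.38  -33.08    9.89] [ 0.3 -0.   0.7] [-0.01  0.27 -0.02]
[185.5 164.9] [319.6 164.3] [0.0, 0.0, 0.0]
0.102 74.95 yaw 10.3 in block [ 0.21 -0.43]
0.099 76.31 yaw 10.3 in block [ 1.35 -0.33]
```

Released; the jig stayed put in the corner. I retract along the tool axis, away from the chuck.

carry_out(
  motion=[
    [[-3,-0.5,4],0],
    [[-5,-1,8],0],
    [[-8,-1,12],0],
    [[-8,-1,12],0],
    [[-14,-2,12],0],
    [[-25,0,5],0],
    [[-30,0,0],0],
    [[-20,0,0],0],
  ],
)

```text
clock: 24.72
position: [0.378, -0.2238, 0.3078]
tool_rot: [-179.5, -33.2, 10.0]
contact_force: [0.2, 0.1, -0.1]
width: 0.448
finger_force: 0.0
```

Run:
```python
from h import *
from scipy.optimize import least_squares
S=cam("scene");s,c,W=wcam();print(s["position"].round(3),s["contact_force"].round(1))
f=S["frame"].astype(int);m=((f[...,0]>60)&(f[...,0]>2.2*f[...,1])&(f[...,0]>2.2*f[...,2])).astype(np.uint8);m[:,:85]=0;m[:,140:]=0;m[:170]=0;m[230:]=0
k=max(cv2.findContours(m,cv2.RETR_EXTERNAL,cv2.CHAIN_APPROX_NONE)[0],key=cv2.contourArea)
print(cv2.approxPolyDP(cv2.convexHull(k),2,True)[:,0].tolist())
a=np.radians(9.7);R=np.array([[np.cos(a),-np.sin(a)],[np.sin(a),np.cos(a)]])
P=np.array([[41,36],[41,-40],[-48,-40],[-48,36]])/1000@R.T+[.5898,-.1938]
for z in(.102,.092):print(proj(S,np.c_[P,np.full(4,z)]).round(1).tolist())
print("wrist exp",proj(c,np.c_[P,np.full(4,.102)],W).round(1).tolist())
f=c["frame"].astype(int);m=((f[...,0]>60)&(f[...,0]>2.2*f[...,1])&(f[...,0]>2.2*f[...,2])).astype(np.uint8)
k=max(cv2.findContours(m,cv2.RETR_EXTERNAL,cv2.CHAIN_APPROX_NONE)[0],key=cv2.contourArea)
print("wrist",cv2.approxPolyDP(cv2.convexHull(k),2,True)[:,0].tolist())
Q=np.array([atz(c,p,.102,W)[:2] for p in k[:,0]]).astype(np.float32)*1000;r=cv2.minAreaRect(Q);print(r,((np.array(r[0])-[589.8,-193.8])@R+[3.5,2]).round(2))
```

```text
[ 0.377 -0.224  0.307] [-0.4 -0.1  0.5]
[[134, 194], [127, 220], [96, 221], [94, 218], [103, 196]]
[[127.0, 217.2], [93.0, 218.4], [103.1, 194.7], [134.6, 193.6]]
[[127.9, 220.5], [94.1, 221.7], [104.1, 197.9], [135.4, 196.8]]
wrist exp [[227.7, 58.0], [319.8, 58.2], [325.3, 158.9], [223.2, 158.3]]
wrist [[318, 59], [323, 160], [227, 161], [225, 134], [228, 61]]
((584.9812622070312, -196.7088165283203), (90.95328521728516, 75.45744323730469), 10.054586410522461) [-1.74 -0.06]
```

The jig outline matches the home pose in both cameras: scene within 1 px, y −0.1 mm, yaw 10.05° against the block's roughly 9.7°. The wrist reads x about −1.7 mm, but with the lip on its face x cannot be below 0. The gripper is clear, so I hand in.

```bash
python3 -c "
from rig import *
print(finish_job())"
```

```text
the job is handed in; nothing more can be done
None
```

I set the red jig on the block, pushed both lips into the corner (about 20 N along x and 17 N along y at the wrist), released it and handed the job in at about 25 s. The last camera check put it within about 0.1 mm of home in y and 0.5° of square; x read −1.7 mm, just inside the 2 mm limit, and no verdict was returned.

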